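# Start the dish timers in order

## Task

Three dishes are going into the oven one after the other, so start their timers in that order: with your fingertips press the cap of the red timer, then the yellow, then the blue, each lightly and straight down until it is fully in and stays in. Leave the white timer off, do not pick up or push any timer from its place, and leave everything else on the worktop where it stands.

Things in the scene. Friction and masses are not known exactly. Their poses are not given: they have to be found in the camera images.
- red_timer: puck-shaped grey dish timer with a red push cap and a red band round it, standing loose on the worktop; 70 mm across, grey housing 32 mm high, 50 mm with the cap out, about 0.4 kg; origin at the centre of its underside, z up
- red_top (a point): centre of the flat top of the red cap (47 mm across); 18 mm above the grey housing when out; sinks with the cap; the head is springy and gives about 0.4 mm per newton
- red_cap (a joint): travel of the red cap in m: 0 = fully out (off), 0.008 = fully in (running), at its stop, its top then 10 mm above the housing; it yields to about 4 N of push straight down, does not spring back and stays where it is left
- yellow_timer: puck-shaped grey dish timer with a yellow push cap and a yellow band round it, standing loose on the worktop; 70 mm across, grey housing 32 mm high, 50 mm with the cap out, about 0.4 kg; origin at the centre of its underside, z up
- yellow_top (a point): centre of the flat top of the yellow cap (47 mm across); 18 mm above the grey housing when out; sinks with the cap; the head is springy and gives about 0.4 mm per newton
- yellow_cap (a joint): travel of the yellow cap in m: 0 = fully out (off), 0.008 = fully in (running), at its stop, its top then 10 mm above the housing; it yields to about 4 N of push straight down, does not spring back and stays where it is left
- blue_timer: puck-shaped grey dish timer with a blue push cap and a blue band round it, standing loose on the worktop; 70 mm across, grey housing 32 mm high, 50 mm with the cap out, about 0.4 kg; origin at the centre of its underside, z up
- blue_top (a point): centre of the flat top of the blue cap (47 mm across); 18 mm above the grey housing when out; sinks with the cap; the head is springy and gives about 0.4 mm per newton
- blue_cap (a joint): travel of the blue cap in m: 0 = fully out (off), 0.008 = fully in (running), at its stop, its top then 10 mm above the housing; it yields to about 4 N of push straight down, does not spring back and stays where it is left
- white_timer: puck-shaped grey dish timer with a white push cap and a white band round it, standing loose on the worktop; 70 mm across, grey housing 32 mm high, 50 mm with the cap out, about 0.4 kg; origin at the centre of its underside, z up
- white_top (a point): centre of the flat top of the white cap (47 mm across); 18 mm above the grey housing when out; sinks with the cap; the head is springy and gives about 0.4 mm per newton
- white_cap (a joint): travel of the white cap in m: 0 = fully out (off), 0.008 = fully in (running), at its stop, its top then 10 mm above the housing; it yields to about 4 N of push straight down, does not spring back and stays where it is left
- garlic: white garlic bulb, 56 mm; loose bystander; origin at the centre of its underside
- salt_shaker: clear salt shaker with a metal top, 44 mm across, 90 mm high; loose bystander; origin at the centre of its underside
- sardine_tin: flat oblong blue-and-white tin, 63 x 105 x 26 mm; loose bystander; origin at the centre of its underside
- tin_tomato: short green tin with a gold lid, 75 mm across, 58 mm high; loose bystander; origin at the centre of its underside
- mug: white mug with grey spots, 78 mm across, 114 mm with handle, 93 mm high; loose bystander; origin at the centre of its underside
- peeler: dark green handled peeler lying flat, 170 x 25 x 18 mm; loose bystander; origin at the centre of its underside
- fork: steel table fork lying flat, 193 x 26 x 15 mm; loose bystander; origin at the centre of its underside
Not all that is in view belongs to the job. What is shaped like the white_timer but pink or purple is not meant.

How it is judged (in metres and radians):
On the way, in this order (a step that is already met when the one before it is completed fails the run):
1. the red cap is fully in, and no later one has been pressed (value of joint red_cap above 0.006 m and value of joint each of yellow_cap, blue_cap below 0.0025 m), for 0.1 s.
2. the yellow cap is fully in, and no later one has been pressed (value of joint each of red_cap, yellow_cap above 0.006 m and value of joint blue_cap below 0.0025 m), for 0.1 s.
3. the blue cap is fully in (value of joint each of red_cap, yellow_cap, blue_cap above 0.006 m), for 0.1 s.
At the end, for the whole second after the job is handed in: the red, yellow and blue caps are in by more than 6 of their 8 mm, the white one by less than 2.5 mm; all four timers stand upright on the worktop, at rest and within 40 mm of where they started (all of step 3 and value of joint white_cap below 0.0025 m and angle between each of red_timer, yellow_timer, blue_timer, white_timer's own z axis and vertical below 0.1 rad and height (world z) of each of red_timer, yellow_timer, blue_timer, white_timer below 0.01 m and linear speed of each of red_timer, yellow_timer, blue_timer, white_timer below 0.02 m/s and distance of each of red_timer, yellow_timer, blue_timer, white_timer from where it was at the start of the episode below 0.04 m); the robot touches nothing.
It fails at once if the white timer is started (not (value of joint white_cap below 0.0025 m)).
It fails at once if a timer is pressed harder than 30 N (contact force between any of the arm, the fingers and red_timer above 30 N or contact force between any of the arm, the fingers and yellow_timer above 30 N or contact force between any of the arm, the fingers and blue_timer above 30 N or contact force between any of the arm, the fingers and white_timer above 30 N).
It fails at once if a timer is lifted, tipped or pushed more than 40 mm away (height (world z) of any of red_timer, yellow_timer, blue_timer, white_timer above 0.012 m or angle between any of red_timer, yellow_timer, blue_timer, white_timer's own z axis and vertical above 0.3 rad or distance of any of red_timer, yellow_timer, blue_timer, white_timer from where it was at the start of the episode above 0.04 m).
It fails at once if another thing on the worktop is moved more than 25 mm (distance of any of garlic, salt_shaker, sardine_tin, tin_tomato, mug, peeler, fork from where it was at the start of the episode above 0.025 m).
It also fails if it takes over 54 s, if anything falls off the work surface, if the arm or the gripper's body presses on something with over 40 N, if the wrist force passes 120 N, or if a joint passes its speed limit or range.

## Robot

A 7-joint arm with a two-finger parallel gripper is mounted at the origin on a cart in front of the work surface, level with it; the furniture and walls round the work are solid. World frame = base frame: x ahead of the robot, y to its left, z up, the work surface at z = 0. Lengths are in m, angles in degrees, forces in N, time in s.
With the tool pointing down it reaches from about 0.425 to 0.875 m from the base axis. Payload 4.7 kg.
Tool frame: the origin (TCP) lies on the mounting face of the last link; the fingertips stand 182 mm ahead of it and the grasp point (between the pads) lies 164 mm ahead of it; z points along the fingers, y is the line along which they close (so a half turn about z gives the same grasp; the last joint's range is limited). The gripper opens to 87 mm and grips with 3 to 60 N. Pads are 19 mm wide; open, the fingers measure 117 mm over their backs; the gripper's body (75 mm by 190 mm) begins 51 mm behind the grasp point.
Start: joints at [64.578, 18.392, -4.016, 83.108, 1.295, 78.541, -3.26], TCP at [0.287, -0.583, 0.405] pointing down, gripper open.
Joint ranges: [-163.93, 163.93], [-17.29, 119.83], [-79.2, 71.16], [3.27, 140.29], [-89.18, 269.18], [5.43, 117.66], [-154.24, 154.24]. Speed limits (degrees/s): [147.25, 147.25, 180, 180, 180, 180, 180].

## Interface

Orientations are given as [roll, pitch, yaw] about the fixed x, y, z axes, in that order (R = Rz(yaw) Ry(pitch) Rx(roll)).
In Python, from cell import env gives the robot as it stands.
- The arm moves only by the tool servo_tool, never from a script. Its argument "plan" is a list of rows, each an object with "xyz": the shift along the tool's x, y, z in cm, a list of three; "twist": the turn, a rotation vector about the tool's x, y, z in degrees, a list of three; "jaw": the closure, from 0 (fully open) to 1 (shut). In form: [{"xyz": [x, y, z], "twist": [wx, wy, wz], "jaw": jaw}, ...]. A call has 1 to 10 rows; each row is the pose to reach, as a shift and turn from the pose commanded when the call began, along the tool's axes at that moment; what a row does not reach only later rows make up. A row lasts 1/12 s, in which the tool goes at most 41.7 mm and 7.16 degrees, less where a joint would pass 70% of its speed; a pose out of reach is approached as far as the arm can. A call with a gripper value outside its range is refused whole. The fingers move at their own pace and stop on an object; "newtons" is the grip in N (left out, the last holds). Time passes only in rows, so rows that repeat a pose let the fingers close. It gives the time, the measured TCP pose, the force, the opening and the grip force at its end, in the units of the state.
- env.get_obs(): the state, without advancing time (a new reading comes with each control period).
- env.read_camera(name): name is "side" or "top"; returns a dict with "img" (400x640x3 uint8, red, green, blue), "camera_matrix" (3x3 intrinsics, pixels), "k1" (the pictures are not rectified: a ray, as slopes to the right and down, at radius r is drawn at 1 + k1 r^2 times it, then the intrinsics apply), "R" (3x3) and "t" (3): a world point X has camera coordinates R X + t. Camera axes: x right, y down, z forward; pixel columns grow to the right and rows downward; lengths in m; the calibration is good to about 2 mm. A picture is of the moment at which its call begins. There is no depth.
- env.sign_off(): hands the job in; it is judged then, once.
The state is a dict: "time_s": time; "qpos": joint angles; "joint_velocities": joint speeds; "effort": joint torques, N m; "tool_pos": TCP position; "tool_rot": TCP orientation; "force": force on the tool from outside, world axes, zero at the start; "wrist_torque": the same for the moment, N m; "grip_width": finger opening in m; "grasp_force": force on a finger pad.
Only numpy, scipy, OpenCV 4.12 (cv2) and the standard library are available. Lean on these libraries where they do the work, as an engineer would, in place of code of your own. Each camera call takes 0.05 s, during which the arm holds its last target. There are 200 camera calls.

## Working session

There is one attempt and no reset: what is moved stays moved. The work goes in short steps, Python scripts to look and compute and a tool call to move; the robot and the scene stay as the last step left them, time stands still between calls to the robot, and variables do not carry over. Pictures are saved under pics/ and viewed, at most 10 in all, crops included, and the job is handed in when it is done.

Besides the shell and the picture viewer there is one more tool, called after "Call:" as name(argument=value, ...) on one line, values as JSON. servo_tool: Moves the arm, as the interface text tells. Its arguments: {"type":"object","properties":{"plan":{"type":"array","items":{"type":"object","properties":{"xyz":{"type":"array","items":{"type":"number"}},"twist":{"type":"array","items":{"type":"number"}},"jaw":{"type":"number"}}}},"newtons":{"type":"number"}},"required":["plan"]}

```bash
mkdir -p pics
cat > h.py <<'E'
import numpy as np, cv2
from cell import env
def cam(n,save=None):
    c=env.read_camera(n)
    if save: cv2.imwrite(f'pics/{save}.png',c['img'][:,:,::-1])
    return c
def ray(c,u,v):
    K=np.array(c['camera_matrix']);R=np.array(c['R']);t=np.array(c['t'])
    p=cv2.undistortPoints(np.array([[[u,v]]],float),K,np.array([c['k1'],0,0,0,0.]))[0,0]
    return -R.T@t, R.T@np.array([p[0],p[1],1])
def onplane(c,u,v,z):
    o,d=ray(c,u,v); return o+d*(z-o[2])/d[2]
def proj(c,X):
    K=np.array(c['camera_matrix']);R=np.array(c['R']);t=np.array(c['t'])
    return cv2.projectPoints(np.array([X],float),cv2.Rodrigues(R)[0],t,K,np.array([c['k1'],0,0,0,0.]))[0][0,0]
E
python3 - <<'E'
from h import *
for n in('top','side'):
    c=cam(n,n+'0'); print(n,c['k1'],ray(c,320,200)[0])
o=env.get_obs(); print(o['time_s'],o['tool_pos'],o['tool_rot'],o['grip_width'],o['force'])
E
```

```text
top 0.023351427298931034 [-0.25689943  0.12833145  1.58627349]
side -0.07692458748197908 [-0.18296039  1.13566683  0.62917888]
0.1 [ 0.28718378 -0.58292634  0.40377607] [-1.79904349e+02  5.42337612e-03  2.62320631e+01] 0.08684574184310304 [ 0.95860907 -0.19111693 -0.29332477]
```

View pics/top0.png

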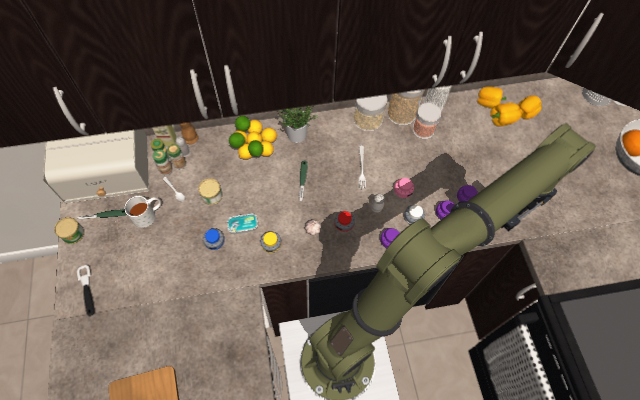

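View pics/side0.png

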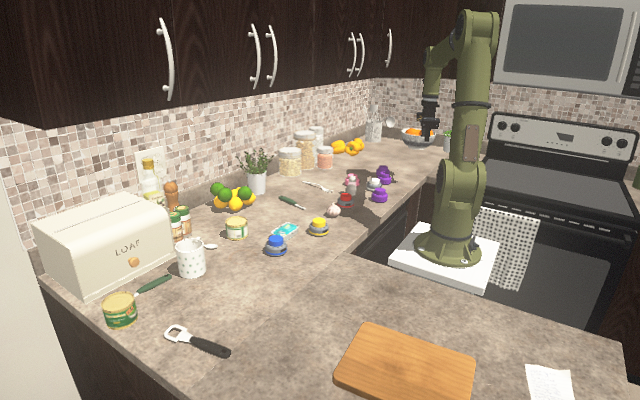

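The top view shows the red cap at about (345,217), yellow (270,240), blue (213,238) and white (415,213). In the side view, red is near (346,199), yellow (318,223) and blue (276,240).

Run:
```python
from h import *
P={'top':dict(red=(345,217),yellow=(270,240),blue=(213,238)),'side':dict(red=(346,197),yellow=(318,222),blue=(276,240))}
H=dict(red=[(0,8),(172,180)],yellow=[(22,34)],blue=[(105,125)])
for n in P:
    c=cam(n); hsv=cv2.cvtColor(c['img'],cv2.COLOR_RGB2HSV)
    for k,(u,v) in P[n].items():
        m=sum(cv2.inRange(hsv,(a,150,60),(b,255,255)) for a,b in H[k])
        w=np.zeros_like(m); w[v-16:v+17,u-16:u+17]=255; m&=w
        nl,l,s,ce=cv2.connectedComponentsWithStats(m); i=1+np.argmax(s[1:,4])
        x,y,ww,hh,A=s[i]
        print(n,k,s[i],ce[i].round(1),'plane z=.045',onplane(c,*ce[i],.045).round(4))
    big=cv2.resize(c['img'][185:265,190:290] if n=='top' else c['img'][180:265,255:365],None,fx=5,fy=5,interpolation=cv2.INTER_CUBIC)
    b2=cv2.resize(c['img'][185:245,320:380],None,fx=5,fy=5) 
    cv2.imwrite(f'pics/{n}1.png',big[:,:,::-1])
    if n=='top': cv2.imwrite('pics/topred.png',b2[:,:,::-1])
c=cam('top')
for nm,p in dict(garlic=(313,227),salt=(378,202),white=(415,211),tin=(242,223)).items(): print(nm,onplane(c,*p,.04).round(3))
```

```text
top red [338 211  14  14 150] [344.4 217.7] plane z=.045 [ 0.4507 -0.1162  0.045 ]
top yellow [263 232  14  15 157] [269.8 238.6] plane z=.045 [0.4186 0.1446 0.045 ]
top blue [205 229  14  14 153] [211.9 235.7] plane z=.045 [0.4631 0.3328 0.045 ]
side red [341 193  10   8  65] [345.4 196.6] plane z=.045 [ 0.4459 -0.1034  0.045 ]
side yellow [313 218  12   9  96] [318.6 222.1] plane z=.045 [0.4136 0.155  0.045 ]
side blue [269 235  14  11  89] [276.1 239.2] plane z=.045 [0.461  0.3348 0.045 ]
garlic [ 0.437 -0.005  0.04 ]
salt [ 0.492 -0.244  0.04 ]
white [ 0.436 -0.362  0.04 ]
tin [0.494 0.23  0.04 ]
```

View pics/top1.png

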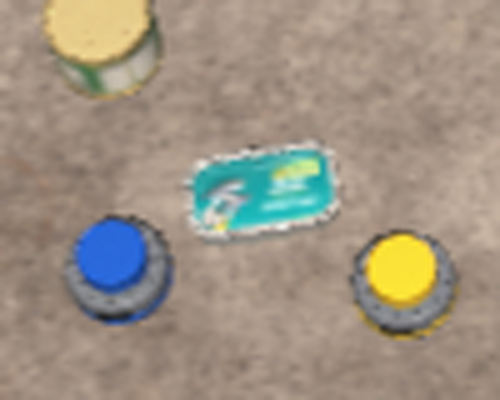

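View pics/side1.png

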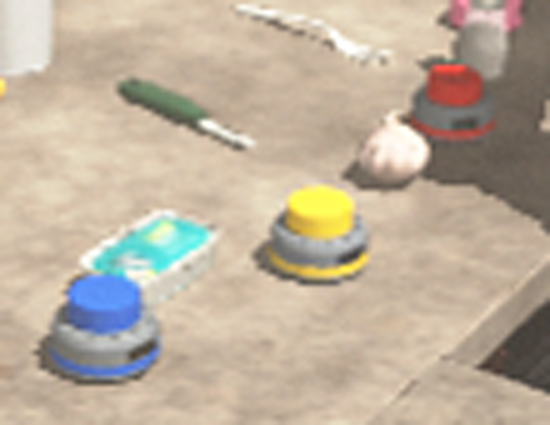

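The crops confirm the mask centroids: each cap stands alone, and the red one is about 10 cm from the garlic. The top-view positions will do. Next I close the jaws and move over red.

Call:
servo_tool(plan=[{"xyz": [2,-2,0],"twist": [0,0,0],"jaw": 1},{"xyz": [4.5,-4.5,0],"twist": [0,0,0],"jaw": 1},{"xyz": [7,-7,0],"twist": [0,0,0],"jaw": 1},{"xyz": [9.5,-9.5,0],"twist": [0,0,0],"jaw": 1},{"xyz": [12,-12,0],"twist": [0,0,0],"jaw": 1},{"xyz": [14.5,-14.5,0],"twist": [0,0,0],"jaw": 1},{"xyz": [17,-17,0],"twist": [0,0,0],"jaw": 1},{"xyz": [19.5,-19.5,0],"twist": [0,0,0],"jaw": 1},{"xyz": [22,-22,0],"twist": [0,0,0],"jaw": 1},{"xyz": [24,-24,0],"twist": [0,0,0],"jaw": 1}], newtons=5)

```text
time_s: 1.08
tool_pos: [0.3972, -0.2588, 0.4049]
tool_rot: [180.0, -0.0, 26.3]
force: [0.7, 0.1, -0.0]
grip_width: 0.0285
grasp_force: 0.0
```

Call:
servo_tool(plan=[{"xyz": [2,-2,1],"twist": [0,0,0],"jaw": 1},{"xyz": [4.5,-4.5,3],"twist": [0,0,0],"jaw": 1},{"xyz": [7,-7,5],"twist": [0,0,0],"jaw": 1},{"xyz": [9.5,-9,7],"twist": [0,0,0],"jaw": 1},{"xyz": [11.3,-10.6,9],"twist": [0,0,0],"jaw": 1},{"xyz": [11.3,-10.6,10],"twist": [0,0,0],"jaw": 1},{"xyz": [11.3,-10.6,10],"twist": [0,0,0],"jaw": 1},{"xyz": [11.3,-10.6,10],"twist": [0,0,0],"jaw": 1}])

```text
time_s: 1.75
tool_pos: [0.4507, -0.1174, 0.3046]
tool_rot: [-180.0, 0.1, 26.2]
force: [0.1, -0.1, 1.0]
grip_width: 0.0006
grasp_force: 0.0
```

Run:
```python
from h import *
o=env.get_obs(); print(o['time_s'],o['tool_pos'],o['tool_rot'],o['grip_width'],o['force'],o['qpos'])
c=cam('top'); s=cam('side')
p=[int(x) for x in proj(c,(.45,-.116,.06))];q=[int(x) for x in proj(s,(.45,-.116,.06))]
f=lambda c,p:cv2.resize(c['img'][p[1]-40:p[1]+40,p[0]-40:p[0]+40],(400,400),interpolation=cv2.INTER_CUBIC)
cv2.imwrite('pics/r2.png',np.hstack([f(c,p),f(s,q)])[:,:,::-1]); print(p,q)
```

```text
1.75 [ 0.45065506 -0.11739954  0.3045511 ] [-1.79980726e+02  6.57451409e-02  2.62067359e+01] 0.0005553808954855653 [ 0.12567181 -0.05817234  0.95364005] [ 39.25057749   1.62983229 -28.10924526 114.68922553   0.88207914
  63.93973323 -53.03071632]
[344, 215] [346, 192]
```

View pics/r2.png

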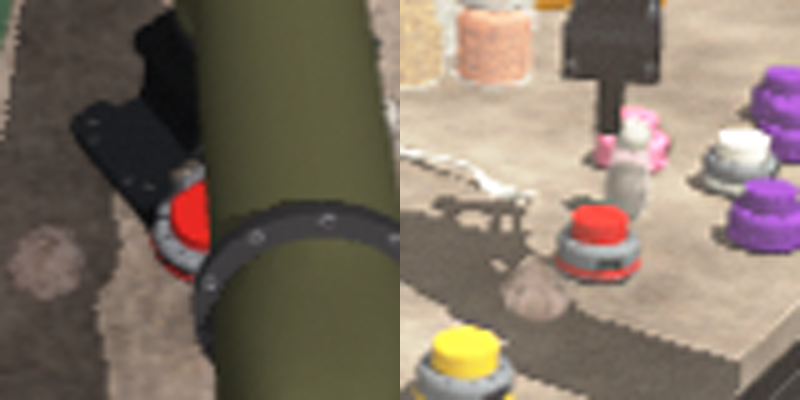

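Side view (right panel): the closed fingertips at about (608,130) hang right above the red cap at (600,220). The top view fits that. Now I press slowly.

Call:
servo_tool(plan=[{"xyz": [0,0,2],"twist": [0,0,0],"jaw": 1},{"xyz": [0,0,4],"twist": [0,0,0],"jaw": 1},{"xyz": [0,0,5.5],"twist": [0,0,0],"jaw": 1},{"xyz": [0,0,6.5],"twist": [0,0,0],"jaw": 1},{"xyz": [0,0,6.8],"twist": [0,0,0],"jaw": 1},{"xyz": [0,0,6.8],"twist": [0,0,0],"jaw": 1},{"xyz": [0,0,6.8],"twist": [0,0,0],"jaw": 1}])

```text
time_s: 2.43
tool_pos: [0.4514, -0.1172, 0.2377]
tool_rot: [179.9, -0.1, 26.2]
force: [-0.6, 0.6, -0.0]
grip_width: 0.0006
grasp_force: 0.0
```

Call:
servo_tool(plan=[{"xyz": [0,0,0.1],"twist": [0,0,0],"jaw": 1},{"xyz": [0,0,0.2],"twist": [0,0,0],"jaw": 1},{"xyz": [0,0,0.3],"twist": [0,0,0],"jaw": 1},{"xyz": [0,0,0.4],"twist": [0,0,0],"jaw": 1},{"xyz": [0,0,0.5],"twist": [0,0,0],"jaw": 1},{"xyz": [0,0,0.6],"twist": [0,0,0],"jaw": 1},{"xyz": [0,0,0.7],"twist": [0,0,0],"jaw": 1},{"xyz": [0,0,0.8],"twist": [0,0,0],"jaw": 1},{"xyz": [0,0,0.8],"twist": [0,0,0],"jaw": 1}])

```text
time_s: 3.18
tool_pos: [0.4511, -0.1167, 0.2288]
tool_rot: [180.0, -0.0, 26.2]
force: [-0.9, -0.6, 3.2]
grip_width: 0.0007
grasp_force: 1.6
```

Call:
servo_tool(plan=[{"xyz": [0,0,0.1],"twist": [0,0,0],"jaw": 1},{"xyz": [0,0,0.2],"twist": [0,0,0],"jaw": 1},{"xyz": [0,0,0.3],"twist": [0,0,0],"jaw": 1},{"xyz": [0,0,0.4],"twist": [0,0,0],"jaw": 1},{"xyz": [0,0,0.5],"twist": [0,0,0],"jaw": 1},{"xyz": [0,0,0.6],"twist": [0,0,0],"jaw": 1},{"xyz": [0,0,0.6],"twist": [0,0,0],"jaw": 1}])

```text
time_s: 3.77
tool_pos: [0.4511, -0.1167, 0.2227]
tool_rot: [180.0, -0.0, 26.2]
force: [-0.4, -0.4, 4.5]
grip_width: 0.0002
grasp_force: 2.1
```

Call:
servo_tool(plan=[{"xyz": [0,0,0.1],"twist": [0,0,0],"jaw": 1},{"xyz": [0,0,0.2],"twist": [0,0,0],"jaw": 1},{"xyz": [0,0,0.2],"twist": [0,0,0],"jaw": 1}])

```text
time_s: 4.02
tool_pos: [0.4512, -0.1167, 0.2211]
tool_rot: [180.0, -0.0, 26.2]
force: [-2.4, 0.9, 8.5]
grip_width: 0.0004
grasp_force: 4.0
```

Call:
servo_tool(plan=[{"xyz": [0,0,0.1],"twist": [0,0,0],"jaw": 1},{"xyz": [0,0,0.1],"twist": [0,0,0],"jaw": 1},{"xyz": [0,0,0.1],"twist": [0,0,0],"jaw": 1}])

```text
time_s: 4.27
tool_pos: [0.4512, -0.1167, 0.2204]
tool_rot: [180.0, 0.0, 26.2]
force: [-2.1, 0.5, 10.3]
grip_width: 0.0006
grasp_force: 4.9
```

Call:
servo_tool(plan=[{"xyz": [0,0,-0.5],"twist": [0,0,0],"jaw": 1},{"xyz": [0,0,-2],"twist": [0,0,0],"jaw": 1},{"xyz": [0,0,-5],"twist": [0,0,0],"jaw": 1},{"xyz": [0,0,-8],"twist": [0,0,0],"jaw": 1},{"xyz": [0,0,-9],"twist": [0,0,0],"jaw": 1},{"xyz": [0,0,-9],"twist": [0,0,0],"jaw": 1},{"xyz": [0,0,-9],"twist": [0,0,0],"jaw": 1}])

```text
time_s: 4.85
tool_pos: [0.4507, -0.1167, 0.3091]
tool_rot: [180.0, 0.0, 26.2]
force: [-0.1, 0.2, -0.8]
grip_width: 0.0004
grasp_force: 0.0
```

Run:
```python
from h import *
o=env.get_obs(); p=o['tool_pos'];a=np.radians(o['tool_rot'][2]); print(p,o['force'])
for n,g in dict(y=(.4186,.1446),b=(.4631,.3328)).items():
    d=np.array(g)-p[:2]; print(n,d@[np.cos(a),np.sin(a)],d@[np.sin(a),-np.cos(a)])
s=cam('side')
cv2.imwrite('pics/r3.png',cv2.resize(s['img'][165:255,300:390],(500,500),interpolation=cv2.INTER_CUBIC)[:,:,::-1])
```

```text
[ 0.45067259 -0.11670178  0.30912014] [-0.13643323  0.22551071 -0.76634879]
y 0.08668529036988021 -0.24858184049835222
b 0.20976255858291556 -0.3977511270462759
```

View pics/r3.png

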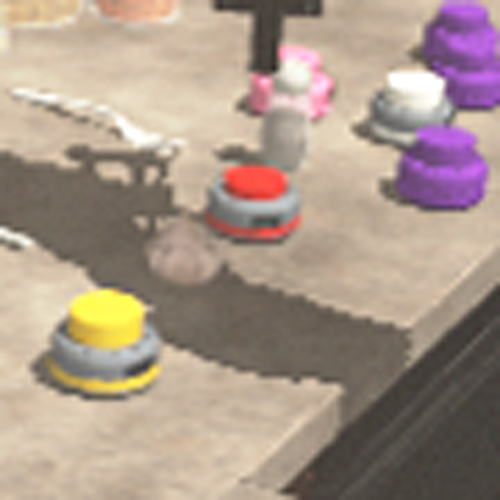

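The red cap at (255,183) is visibly in, and the timer still stands in place. Next is yellow.

Call:
servo_tool(plan=[{"xyz": [1.5,-1.8,0],"twist": [0,0,0],"jaw": 1},{"xyz": [3.2,-4.5,0],"twist": [0,0,0],"jaw": 1},{"xyz": [5,-7.5,0],"twist": [0,0,0],"jaw": 1},{"xyz": [7,-11,0],"twist": [0,0,0],"jaw": 1},{"xyz": [8,-14.5,0],"twist": [0,0,0],"jaw": 1},{"xyz": [8.5,-18,0],"twist": [0,0,0],"jaw": 1},{"xyz": [8.7,-21.5,1],"twist": [0,0,0],"jaw": 1},{"xyz": [8.7,-24,2],"twist": [0,0,0],"jaw": 1},{"xyz": [8.7,-24.9,3],"twist": [0,0,0],"jaw": 1},{"xyz": [8.7,-24.9,3],"twist": [0,0,0],"jaw": 1}])

```text
time_s: 5.73
tool_pos: [0.4161, 0.1469, 0.2764]
tool_rot: [-179.9, 0.4, 26.5]
force: [-0.4, 0.3, -0.4]
grip_width: 0.0006
grasp_force: 0.0
```

Call:
servo_tool(plan=[{"xyz": [0,0,1],"twist": [0,0,0],"jaw": 1},{"xyz": [0,0,2],"twist": [0,0,0],"jaw": 1},{"xyz": [0,0,3],"twist": [0,0,0],"jaw": 1},{"xyz": [0,0,3.5],"twist": [0,0,0],"jaw": 1},{"xyz": [0,0,3.9],"twist": [0,0,0],"jaw": 1},{"xyz": [0,0,3.9],"twist": [0,0,0],"jaw": 1},{"xyz": [0,0,3.9],"twist": [0,0,0],"jaw": 1}])

```text
time_s: 6.32
tool_pos: [0.4192, 0.1449, 0.2406]
tool_rot: [-180.0, 0.0, 26.2]
force: [-0.0, -0.1, -0.3]
grip_width: 0.0006
grasp_force: 0.0
```

Over yellow and settled. Pressing 1.9 cm, down to a TCP height of about 0.2215.

Call:
servo_tool(plan=[{"xyz": [0,0,0.2],"twist": [0,0,0],"jaw": 1},{"xyz": [0,0,0.4],"twist": [0,0,0],"jaw": 1},{"xyz": [0,0,0.6],"twist": [0,0,0],"jaw": 1},{"xyz": [0,0,0.8],"twist": [0,0,0],"jaw": 1},{"xyz": [0,0,0.9],"twist": [0,0,0],"jaw": 1},{"xyz": [0,0,1.0],"twist": [0,0,0],"jaw": 1},{"xyz": [0,0,1.1],"twist": [0,0,0],"jaw": 1},{"xyz": [0,0,1.2],"twist": [0,0,0],"jaw": 1},{"xyz": [0,0,1.2],"twist": [0,0,0],"jaw": 1}])

```text
time_s: 7.07
tool_pos: [0.419, 0.1451, 0.2287]
tool_rot: [180.0, -0.0, 26.2]
force: [-1.1, -1.0, 2.8]
grip_width: 0.0005
grasp_force: 1.5
```

Call:
servo_tool(plan=[{"xyz": [0,0,0.1],"twist": [0,0,0],"jaw": 1},{"xyz": [0,0,0.2],"twist": [0,0,0],"jaw": 1},{"xyz": [0,0,0.3],"twist": [0,0,0],"jaw": 1},{"xyz": [0,0,0.4],"twist": [0,0,0],"jaw": 1},{"xyz": [0,0,0.5],"twist": [0,0,0],"jaw": 1},{"xyz": [0,0,0.6],"twist": [0,0,0],"jaw": 1},{"xyz": [0,0,0.7],"twist": [0,0,0],"jaw": 1},{"xyz": [0,0,0.7],"twist": [0,0,0],"jaw": 1}])

```text
time_s: 7.73
tool_pos: [0.4191, 0.1451, 0.2218]
tool_rot: [180.0, 0.0, 26.2]
force: [-1.4, -0.2, 5.3]
grip_width: 0.0005
grasp_force: 3.2
```

Call:
servo_tool(plan=[{"xyz": [0,0,0.1],"twist": [0,0,0],"jaw": 1},{"xyz": [0,0,0.2],"twist": [0,0,0],"jaw": 1},{"xyz": [0,0,0.2],"twist": [0,0,0],"jaw": 1},{"xyz": [0,0,0.2],"twist": [0,0,0],"jaw": 1}])

```text
time_s: 8.07
tool_pos: [0.4191, 0.1452, 0.2203]
tool_rot: [180.0, 0.0, 26.2]
force: [-3.3, 0.0, 10.1]
grip_width: 0.0002
grasp_force: 5.1
```

Call:
servo_tool(plan=[{"xyz": [0,0,-0.5],"twist": [0,0,0],"jaw": 1},{"xyz": [0,0,-2],"twist": [0,0,0],"jaw": 1},{"xyz": [0,0,-5],"twist": [0,0,0],"jaw": 1},{"xyz": [0,0,-8],"twist": [0,0,0],"jaw": 1},{"xyz": [0,0,-9],"twist": [0,0,0],"jaw": 1},{"xyz": [0,0,-9],"twist": [0,0,0],"jaw": 1},{"xyz": [0,0,-9],"twist": [0,0,0],"jaw": 1}])

```text
time_s: 8.65
tool_pos: [0.4188, 0.1449, 0.3092]
tool_rot: [180.0, -0.0, 26.2]
force: [0.3, -0.1, 0.2]
grip_width: 0.0
grasp_force: 0.0
```

Run:
```python
from h import *
o=env.get_obs(); p=o['tool_pos'];a=np.radians(o['tool_rot'][2]); print(p,o['force'],o['qpos'])
for n,g in dict(b=(.4631,.3328)).items():
    d=np.array(g)-p[:2]; print(n,d@[np.cos(a),np.sin(a)],d@[np.sin(a),-np.cos(a)])
s=cam('side')
cv2.imwrite('pics/r4.png',cv2.resize(s['img'][165:275,250:360],(500,500),interpolation=cv2.INTER_CUBIC)[:,:,::-1])
```

```text
[0.41882419 0.14493032 0.30922033] [ 0.30365604 -0.09294244  0.17550954] [ 23.31964152  -1.54057888 -44.68250699 116.69037928  -1.15924044
  64.40613711 -84.64064236]
b 0.12270126589585197 -0.148995849513257
```

View pics/r4.png

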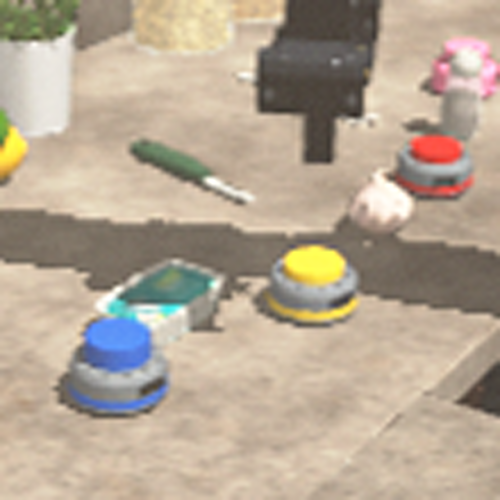

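Red (435,150) and yellow (315,263) are both in, and blue (118,343) is still out. Next is blue.

Call:
servo_tool(plan=[{"xyz": [1.5,-1.8,0],"twist": [0,0,0],"jaw": 1},{"xyz": [3.5,-4.2,0],"twist": [0,0,0],"jaw": 1},{"xyz": [5.5,-6.6,0],"twist": [0,0,0],"jaw": 1},{"xyz": [7.5,-9,0],"twist": [0,0,0],"jaw": 1},{"xyz": [9.5,-11.5,0],"twist": [0,0,0],"jaw": 1},{"xyz": [11.3,-13.7,1],"twist": [0,0,0],"jaw": 1},{"xyz": [12.3,-14.9,2],"twist": [0,0,0],"jaw": 1},{"xyz": [12.3,-14.9,3],"twist": [0,0,0],"jaw": 1},{"xyz": [12.3,-14.9,3],"twist": [0,0,0],"jaw": 1},{"xyz": [12.3,-14.9,3],"twist": [0,0,0],"jaw": 1}])

```text
time_s: 9.53
tool_pos: [0.4628, 0.3318, 0.2775]
tool_rot: [180.0, 0.3, 26.2]
force: [-0.2, 1.4, -0.1]
grip_width: 0.0005
grasp_force: 0.0
```

Call:
servo_tool(plan=[{"xyz": [0,0,1],"twist": [0,0,0],"jaw": 1},{"xyz": [0,0,2],"twist": [0,0,0],"jaw": 1},{"xyz": [0,0,3],"twist": [0,0,0],"jaw": 1},{"xyz": [0,0,3.5],"twist": [0,0,0],"jaw": 1},{"xyz": [0,0,3.9],"twist": [0,0,0],"jaw": 1},{"xyz": [0,0,3.9],"twist": [0,0,0],"jaw": 1},{"xyz": [0,0,3.9],"twist": [0,0,0],"jaw": 1}])

```text
time_s: 10.12
tool_pos: [0.4635, 0.3331, 0.2407]
tool_rot: [180.0, 0.0, 26.2]
force: [0.4, -0.2, 0.1]
grip_width: 0.0006
grasp_force: 0.0
```

Call:
servo_tool(plan=[{"xyz": [0,0,0.2],"twist": [0,0,0],"jaw": 1},{"xyz": [0,0,0.4],"twist": [0,0,0],"jaw": 1},{"xyz": [0,0,0.6],"twist": [0,0,0],"jaw": 1},{"xyz": [0,0,0.8],"twist": [0,0,0],"jaw": 1},{"xyz": [0,0,0.9],"twist": [0,0,0],"jaw": 1},{"xyz": [0,0,1.0],"twist": [0,0,0],"jaw": 1},{"xyz": [0,0,1.1],"twist": [0,0,0],"jaw": 1},{"xyz": [0,0,1.2],"twist": [0,0,0],"jaw": 1},{"xyz": [0,0,1.2],"twist": [0,0,0],"jaw": 1}])

```text
time_s: 10.87
tool_pos: [0.4635, 0.3332, 0.2287]
tool_rot: [180.0, -0.0, 26.2]
force: [-1.0, 0.4, 2.7]
grip_width: 0.0007
grasp_force: 1.6
```

Call:
servo_tool(plan=[{"xyz": [0,0,0.1],"twist": [0,0,0],"jaw": 1},{"xyz": [0,0,0.2],"twist": [0,0,0],"jaw": 1},{"xyz": [0,0,0.3],"twist": [0,0,0],"jaw": 1},{"xyz": [0,0,0.4],"twist": [0,0,0],"jaw": 1},{"xyz": [0,0,0.5],"twist": [0,0,0],"jaw": 1},{"xyz": [0,0,0.6],"twist": [0,0,0],"jaw": 1},{"xyz": [0,0,0.7],"twist": [0,0,0],"jaw": 1},{"xyz": [0,0,0.7],"twist": [0,0,0],"jaw": 1}])

```text
time_s: 11.53
tool_pos: [0.4635, 0.3332, 0.2219]
tool_rot: [180.0, -0.0, 26.2]
force: [-1.6, -1.8, 6.3]
grip_width: 0.0005
grasp_force: 3.2
```

Call:
servo_tool(plan=[{"xyz": [0,0,0.1],"twist": [0,0,0],"jaw": 1},{"xyz": [0,0,0.2],"twist": [0,0,0],"jaw": 1},{"xyz": [0,0,0.2],"twist": [0,0,0],"jaw": 1},{"xyz": [0,0,0.2],"twist": [0,0,0],"jaw": 1}])

```text
time_s: 11.87
tool_pos: [0.4635, 0.3333, 0.2205]
tool_rot: [180.0, -0.0, 26.2]
force: [-2.5, -1.7, 9.9]
grip_width: 0.0004
grasp_force: 4.9
```

Call:
servo_tool(plan=[{"xyz": [0,0,-0.5],"twist": [0,0,0],"jaw": 1},{"xyz": [0,0,-2],"twist": [0,0,0],"jaw": 1},{"xyz": [0,0,-5],"twist": [0,0,0],"jaw": 1},{"xyz": [0,0,-8],"twist": [0,0,0],"jaw": 1},{"xyz": [0,0,-10],"twist": [0,0,0],"jaw": 1},{"xyz": [0,0,-10],"twist": [0,0,0],"jaw": 1},{"xyz": [0,0,-10],"twist": [0,0,0],"jaw": 1}])

```text
time_s: 12.45
tool_pos: [0.4637, 0.3333, 0.3204]
tool_rot: [180.0, -0.1, 26.2]
force: [-0.2, -0.3, -0.8]
grip_width: 0.0005
grasp_force: 0.0
```

Run:
```python
from h import *
s=cam('side')
cv2.imwrite('pics/r5.png',cv2.resize(s['img'][150:270,240:400],(800,600),interpolation=cv2.INTER_CUBIC)[:,:,::-1])
```

```text
(no output)
```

View pics/r5.png

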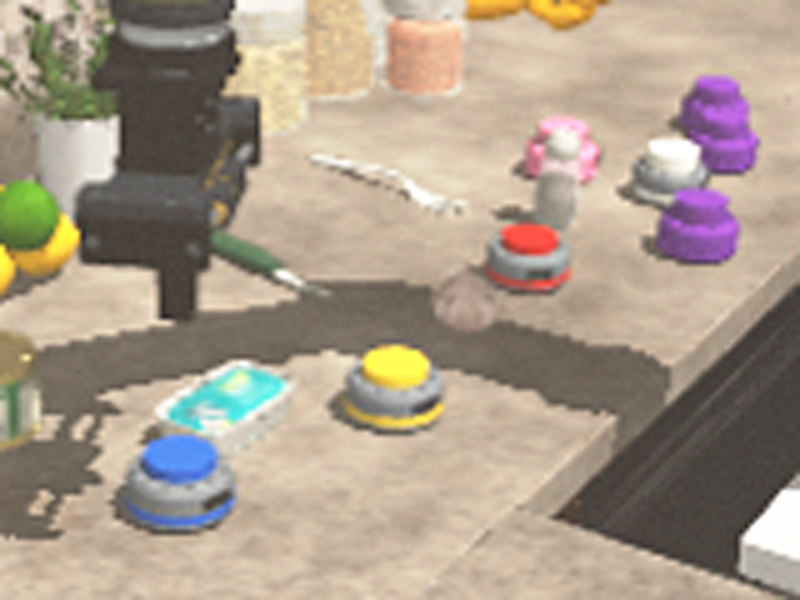

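Red (530,240), yellow (397,367) and blue (180,458) are all in, white (675,155) is still out, and the gripper is clear of everything.

```bash
python3 -c "
from cell import env
print(env.sign_off())"
```

```text
the job is handed in; nothing more can be done
None
```

I pressed the red, yellow and blue timers fully in, in that order, at about 10 N each. White stayed off, nothing visibly moved, and the job is handed in; the sign-off returned no verdict.

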